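# Stack a mosaic panel on spacer sticks and lock the curing station

### The job

Lay the loose spacer stick across the free bare band of the mosaic panel in the curing station, opposite the stick already there, then lay the loose mosaic panel gently on the two sticks, squarely above the lower one. After that fit the red handle's square hole fully home on the station's slanted square shaft and turn it clockwise as far as it goes, so that the yellow keeper slides over the end of the upper panel. Leave the handle on the shaft and the tape, marker, jar and nippers where they are.

Things in the scene. Friction and masses are not known exactly. Their poses are not given: they have to be found in the camera images.
- station: curing station, fixed to the table: plywood base 120 x 295 x 18 mm (its x from -60 to +60, its y from -190 to +105). Origin on the table under the centre of the lower panel; z up; y along the lower panel, x across it. The lower mosaic panel (56 x 180 x 12 mm, x by y by z, fixed) is centred on the origin, its top at z 30 mm. The green drive housing stands at the -y end (y -118 to -182 mm, up to z 111 mm, x -37 to +59 mm).
- band (a point): centre of the top of the free bare band (pale, no stones, 30 mm wide along y, right across the panel) near the +y end of the lower panel: station x 0, y +65, z 30 mm. The loose stick goes here, along the station's x. Axes as the station's.
- seat (a point): where the centre of the underside of the upper panel must come, once both sticks lie: station x 0, y 0, z 42 mm; panel y along station y, either way round. Axes as the station's.
- laid_stick: spacer stick that already lies loose on the other bare band (station y about -65 mm), along the station's x: wood, 90 x 12 x 12 mm, origin at the centre of its underside, x along its length. It stays there.
- stick: the loose spacer stick on the table, same wood and size: 90 x 12 x 12 mm, origin at the centre of its underside, x along its length, z up.
- panel: the loose mosaic panel, flat on the table, stones up: a rigid plate 56 x 180 x 12 mm (x by y by z), about 0.25 kg, origin at the centre of its underside, y along its length.
- handle: red handle standing on the table, hole down; origin at the centre of its underside, z up out of the top. Square hub 34 x 34 mm, 28 mm high, with an 18.4 mm square hole 24 mm deep from below, sides parallel to x and y, 2 mm lead-in at the mouth. On the hub an upright grip blade 60 mm long (along x), 16 mm thick (along y), from z 28 to z 64 mm; grip it across its thickness at z about 52 mm. About 0.12 kg. It fits in any of four quarter turns.
- shaft_foot (a point): foot of the square shaft, at the centre of the steel collar on which the handle's underside rests when fully home; at station x -12, y -150, z 100 mm. z points out along the shaft, which leans 30 degrees from vertical towards the station's -x. The shaft is 16 mm square, 22 mm long, tapered to 10.4 mm over its last 5 mm, so it has 1.2 mm play each side in the handle; x and y are square to its flats and turn with it.
- shaft (a joint): angle of the shaft in rad; grows as it is turned clockwise seen from above; starts between 0.15 and 0.55, hard stop at 1.3 (turned as far as it goes). Stiff (0.06 N m) and stays where left. Drives the keeper 60 mm per rad.
- keeper_tip (a point): middle of the lower edge of the front end of the yellow keeper, a bar 24 mm wide and 10 mm high that slides along the station's +y at x +12 mm, underside at z 62 mm; at shaft angle 0 at station y -140 mm, at 1.3 at -62 mm.
- tape: bystander: roll of masking tape lying flat, 90 mm across, 24 mm high; origin at the centre of its underside
- marker: bystander: white marker pen with black cap lying on the table, 130 mm long (its x), 16 mm thick; origin at the middle underneath
- jar: bystander: white jar with blue lid, 66 mm across, 85 mm high; origin at the centre of its underside
- nippers: bystander: tile nippers with red grips lying flat, about 150 x 70 mm (x by y), 18 mm high; origin near the middle

How it is judged:
By the outcome, as a careful person would: the job done as asked, in the order asked, and still so for the second after the job is handed in, with the robot touching nothing.
It also fails if it takes over 72 s, if anything falls off the work surface, if the arm or the gripper's body presses on something with over 40 N, if the wrist force passes 120 N, or if a joint passes its speed limit or range.

### The arm

A 7-joint arm with a two-finger parallel gripper is mounted at the origin on the work surface. World frame = base frame: x ahead of the robot, y to its left, z up, the work surface at z = 0. Lengths are in m, angles in rad, forces in N, time in s.
With the tool pointing down it reaches from about 0.4 to 0.85 m from the base axis. Payload 4.5 kg.
Tool frame: the origin (TCP) lies at the very end of the fingers, on their centre line; the grasp point (between the pads) lies 19 mm behind it; z points along the fingers, y is the line along which they close (so a half turn about z gives the same grasp; the last joint's range is limited). The gripper opens to 88 mm and grips with 3 to 60 N. Pads are 18 mm wide; open, the fingers measure 123 mm over their backs; the gripper's body (75 mm by 187 mm) begins 45 mm behind the grasp point.
Start: joints at [-1.23, 0.689, -0.195, 1.565, 0.157, 0.902, -0.215], TCP at [0.189, 0.596, 0.239] pointing down, gripper open.
Joint ranges: [-3.01, 3.01], [-0.46, 2.08], [-1.47, 1.51], [0.13, 2.56], [-1, 4.14], [0.04, 2.09], [-2.66, 2.66]. Speed limits (rad/s): [2.57, 2.57, 3.14, 3.14, 3.14, 3.14, 3.14].

### API

Orientations are given as a unit quaternion [x, y, z, w].
In Python, from plant import r gives the robot as it stands. The module is installed in compiled form; this text tells all that it offers.
- The arm moves only by the tool step_arm, never from a script. Its argument "increments" is a list of rows, each a list of 2 entries, a list of its own where there are three numbers: the shift along the world's x, y, z in cm, then the turn, a rotation vector about the world's x, y, z in degrees. A call has exactly 10 rows; each row shifts and turns the commanded pose from where the row before left it; what a row does not reach is not made up. A row lasts 1/10 s, in which the tool goes at most 50 mm and 8.59 degrees, less where a joint would pass 70% of its speed; a pose out of reach is approached as far as the arm can. A call is refused whole if a number of a shift passes 5 or a number of a turn 8.59, either way. A call with a gripper value outside its range is refused whole. "fingers" is the opening, from 0 (shut) to 1 (fully open), set as the call begins (left out, the last holds). The fingers move at their own pace and stop on an object; "grip_force" is the grip in N (left out, the last holds). Time passes only in rows, so rows that do not move let the fingers close, or fill a call up. It gives the time, the measured TCP pose, the force, the opening and the grip force at its end, in the units of the state.
- r.get_state(): the state, without advancing time (a new reading comes with each control period).
- r.snapshot(name): name is "scene" or "top" or "wrist"; returns (picture, depth): 420x560x3 uint8, red, green, blue; 420x560 float32, m along the optical axis (not along the pixel's ray), 0 where there is no reading.
- r.calibration(name): a dict with "fov_y" (degrees; the focal length in pixels is half the picture's height over the tangent of half this angle, whatever the lens; pixels are square), "cx", "cy" (the principal point, pixels), "R" (3x3) and "t" (3): a world point X has camera coordinates R X + t. Camera axes: x right, y down, z forward; pixel columns grow to the right and rows downward; lengths in m; the calibration is good to about 2 mm. A picture is of the moment at which its call begins: read the wrist's pose just before it. calibration takes no time and is no camera call; for the wrist camera it gives the pose at the moment of the call.
- r.finish_job(): hands the job in; it is judged then, once.
The state is a dict: "clock": time; "q": joint angles; "qd": joint speeds; "joint_torque": joint torques, N m; "tool_pos": TCP position; "eef_rot": TCP orientation; "contact_force": force on the tool from outside, world axes, zero at the start; "moment": the same for the moment, N m; "opening": opening from 0.0 (shut) to 1.0 (fully open); "finger_force": force on a finger pad.
Only numpy, scipy, OpenCV 4.12 (cv2) and the standard library are available. Lean on these libraries where they do the work, as an engineer would, in place of code of your own. Each camera call takes 0.05 s, during which the arm holds its last target. There are 200 camera calls.

## Working session

There is one attempt and no reset: what is moved stays moved. The work goes in short steps, Python scripts to look and compute and a tool call to move; the robot and the scene stay as the last step left them, time stands still between calls to the robot, and variables do not carry over. Pictures are saved under pics/ and viewed, at most 10 in all, crops included, and the job is handed in when it is done.

Besides the shell and the picture viewer there is one more tool, called after "Request:" as name(argument=value, ...) on one line, values as JSON. step_arm: Moves the arm, as the interface text tells. Its arguments: {"type":"object","properties":{"increments":{"type":"array","items":{"type":"array"}},"fingers":{"type":"number"},"grip_force":{"type":"number"}},"required":["increments"]}

```bash
mkdir -p pics; cat > h.py <<'E'
import numpy as np, cv2
from plant import r
from scipy.spatial.transform import Rotation as Ro
def snap(n):
    c=r.calibration(n); im,d=r.snapshot(n); return c,im,d
def f(c): return 210/np.tan(np.radians(c['fov_y'])/2)
def cloud(c,d):
    v,u=np.mgrid[0:d.shape[0],0:d.shape[1]]
    P=np.stack([(u-c['cx'])/f(c)*d,(v-c['cy'])/f(c)*d,d],-1)
    return (P-np.array(c['t']))@np.array(c['R'])
def ray(c,u,v,z):
    R=np.array(c['R']);o=-R.T@np.array(c['t']);k=R.T@np.array([(u-c['cx'])/f(c),(v-c['cy'])/f(c),1])
    return o+k*(z-o[2])/k[2]
def save(n,im): cv2.imwrite('pics/'+n+'.png',im[...,::-1])
E
python3 - <<'E'
from h import *
for n in('top','scene'):
    c,im,d=snap(n); save(n+'1',im); np.savez(n+'1',im=im,d=d,**c)
    print(n,c['fov_y'],c['cx'],c['cy'],-np.array(c['R']).T@c['t'],np.array(c['R']).round(2).tolist())
print(r.get_state())
E
```

```text
top 46.459665764821565 273.15236767875547 200.30557963593628 [0.39387339 0.00565735 1.25804528] [[0.01, -1.0, 0.01], [-0.99, -0.01, -0.12], [0.12, -0.01, -0.99]]
scene 42.315566061613765 264.7066489830515 212.28940841762287 [ 1.00952977 -0.47737494  1.04497786] [[0.72, 0.69, -0.01], [0.56, -0.6, -0.56], [-0.4, 0.4, -0.83]]
{'clock': 0.1, 'q': array([-1.23024091,  0.68986238, -0.19450052,  1.56622244,  0.15729052,
        0.90252274, -0.2150822 ]), 'qd': array([ 0.00059639, -0.00126733,  0.00185441, -0.00208188,  0.00027091,
        0.00043098, -0.00095743]), 'joint_torque': array([-2.18583118e-03, -5.28498137e+01, -1.27152108e+00, -1.53836900e+01,
       -5.25949651e-02,  2.01260584e-03,  4.52813356e-05]), 'tool_pos': array([0.18861021, 0.59527028, 0.23801798]), 'eef_rot': array([ 1.52741936e-01,  9.88265774e-01, -8.11151302e-04, -5.94348030e-05]), 'contact_force': array([0.13628556, 0.60454403, 0.27372665]), 'moment': array([ 0.01387767, -0.02994817,  0.02617367]), 'finger_force': 0.0, 'opening': 1.0016118152865345}
```

View pics/top1.png

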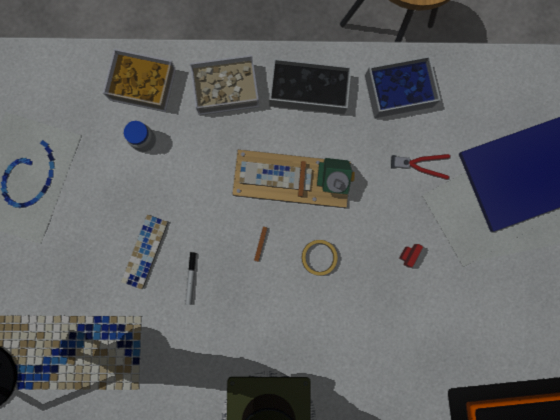

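View pics/scene1.png

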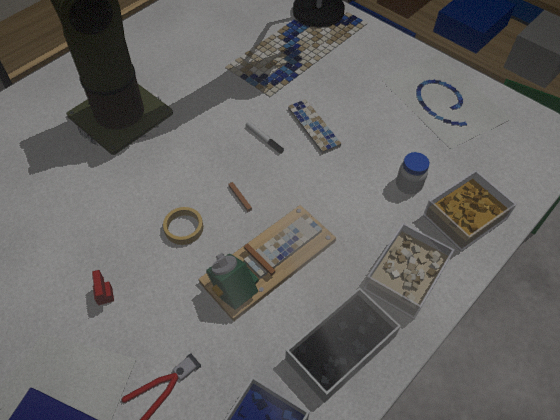

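Top view: the station is at about (292,178) with its +y to the left. The stick is at (261,244), the panel at (148,252), the handle at (412,256) and the tape at (320,258). The scene view shows the same layout, with the housing at (235,280).

```bash
cat > m1.py <<'E'
from h import *
z=np.load('top1.npz');c={k:z[k] for k in('fov_y','cx','cy','R','t')};im=z['im'];d=z['d'];P=cloud(c,d)
print('table z',np.median(P[280:310,200:280,2]))
def rep(n,box,zlo,zhi,mask=None):
    x0,y0,x1,y1=box;m=np.zeros(d.shape,bool);m[y0:y1,x0:x1]=1
    m&=(P[...,2]>zlo)&(P[...,2]<zhi)
    if mask is not None:m&=mask
    q=P[m]; rc=cv2.minAreaRect((q[:,:2]*1000).astype(np.float32)); 
    b=cv2.boxPoints(rc);l=b[1]-b[0],b[2]-b[1];e=max(l,key=np.linalg.norm)
    print(n,m.sum(),'c',np.round(rc[0],1),'size',np.round(rc[1],1),'long dir deg',np.degrees(np.arctan2(e[1],e[0])).round(1)%180,'z',np.percentile(q[:,2],[5,50,95]).round(4))
hsv=cv2.cvtColor(im,cv2.COLOR_RGB2HSV)
S=hsv[...,1]>110
rep('stick',(240,220,280,270),.006,.03)
rep('panel',(110,205,180,295),.006,.03)
rep('base',(220,140,365,215),.010,.024)
rep('basecol',(220,140,365,215),.010,.3)
rep('laid',(290,155,318,200),.036,.048)
rep('lower',(225,155,315,200),.025,.036)
rep('handle',(390,230,435,280),.04,.08)
rep('hub',(390,230,435,280),.015,.04)
rep('housing',(310,150,365,200),.085,.118)
rep('tape',(290,230,345,280),.012,.04)
rep('marker',(180,240,205,310),.006,.03)
rep('jar',(115,110,165,160),.06,.1)
E
python3 m1.py
```

```text
table z -0.0007828866095572814
stick 174 c [431.6  30.5] size [ 68.5 100.9] long dir deg 173.5 z [0.0066 0.0112 0.015 ]
panel 1613 c [423.4 321.7] size [211.4 147.6] long dir deg 6.3 z [0.0075 0.0117 0.0156]
base 2675 c [599.  -57.6] size [294.6 121.2] long dir deg 84.2 z [0.0127 0.0171 0.0212]
basecol 5373 c [598.8 -59.5] size [298.2 121.2] long dir deg 84.2 z [0.0137 0.0243 0.1047]
laid 170 c [592.8 -98. ] size [44.2 90.4] long dir deg 175.0 z [0.0372 0.0412 0.0452]
lower 1394 c [600.7 -13.3] size [185.8  76.1] long dir deg 78.8 z [0.0262 0.0296 0.0334]
handle 214 c [ 403.3 -356.1] size [19.6 59.9] long dir deg 151.6 z [0.0447 0.0613 0.0655]
hub 95 c [ 404.2 -349.2] size [30.1 54.9] long dir deg 179.8 z [0.018  0.0272 0.0383]
housing 637 c [ 587.6 -164. ] size [64.7 68.1] long dir deg 172.9 z [0.0872 0.1022 0.1115]
tape 391 c [ 396.6 -127.7] size [87.6 88.7] long dir deg 90.1 z [0.017  0.0228 0.0269]
marker 331 c [357.4 183.5] size [ 43.1 157.4] long dir deg 178.0 z [0.0084 0.0135 0.0181]
jar 498 c [699.4 328.5] size [56.9 58.7] long dir deg 152.2 z [0.064  0.0836 0.0875]
```

Request:
step_arm(increments=[[[2.0, -2.5, 0], [0, 0, 0]], [[3, -3.5, 0], [0, 0, 0]], [[3, -3.5, 0], [0, 0, 0]], [[3, -3.5, 0], [0, 0, 0]], [[3, -3.5, 0], [0, 0, 0]], [[3, -3.5, 0], [0, 0, 0]], [[3, -3.5, 0], [0, 0, 0]], [[2.0, -2.5, 0], [0, 0, 0]], [[1.5, -1.5, 0], [0, 0, 0]], [[0, 0, 0], [0, 0, 0]]], fingers=1, grip_force=15)

```text
clock: 1.1
tool_pos: [0.4263, 0.3172, 0.2383]
eef_rot: [0.156, 0.988, -0.001, 0.001]
contact_force: [-0.3, -0.3, 0.0]
opening: 0.996
finger_force: 0.0
```

```bash
cat > m2.py <<'E'
from h import *
s=r.get_state();c,im,d=snap('wrist');save('w1',im);np.savez('w1',im=im,d=d,**c)
print(s['clock'],s['tool_pos'],s['eef_rot'],s['contact_force'])
R=np.array(c['R']);o=-R.T@c['t'];T=Ro.from_quat(s['eef_rot']).as_matrix()
print(c['fov_y'],'cam in tool',T.T@(o-s['tool_pos']),'cam z in tool',T.T@R[2],'cam x',T.T@R[0])
z=np.load('top1.npz');c={k:z[k] for k in('fov_y','cx','cy','R','t')};im=z['im'];hsv=cv2.cvtColor(im,cv2.COLOR_RGB2HSV)
def col(n,box,z,h0,h1,s0):
    x0,y0,x1,y1=box;m=(hsv[...,0]>=h0)&(hsv[...,0]<=h1)&(hsv[...,1]>s0);k=np.zeros_like(m);k[y0:y1,x0:x1]=1;v,u=np.nonzero(m&k)
    q=np.array([ray(c,a,b,z)[:2] for a,b in zip(u,v)])*1000;rc=cv2.minAreaRect(q.astype(np.float32))
    w,V=np.linalg.eigh(np.cov(q.T));e=V[:,1];print(n,len(q),q.mean(0).round(1),np.round(rc,1) if 0 else rc,'pca',np.degrees(np.arctan2(e[1],e[0]))%180)
col('stick',(240,220,280,270),.012,5,20,100)
col('laid',(290,155,318,200),.042,5,14,100)
E
python3 m2.py
```

```text
1.1 [0.42626933 0.31720004 0.23833346] [ 1.56097872e-01  9.87740751e-01 -1.15347014e-03  5.77538571e-04] [-0.31447675 -0.33978489  0.00694355]
71.74379230838368 cam in tool [ 0.07911141 -0.00064112 -0.14647522] cam z in tool [-3.05658029e-01 -2.29855824e-04  9.52141332e-01] cam x [4.65300053e-04 9.99999815e-01 3.90780723e-04]
stick 148 [430.4  21.4] ((430.7209777832031, 21.40995979309082), (10.708049774169922, 87.09203338623047), 75.71141052246094) pca 165.73242153425238
laid 161 [594.3 -81.4] ((594.9268798828125, -81.00944519042969), (12.730823516845703, 87.57511901855469), 85.02825927734375) pca 174.56651727765572
```

View pics/w1.png

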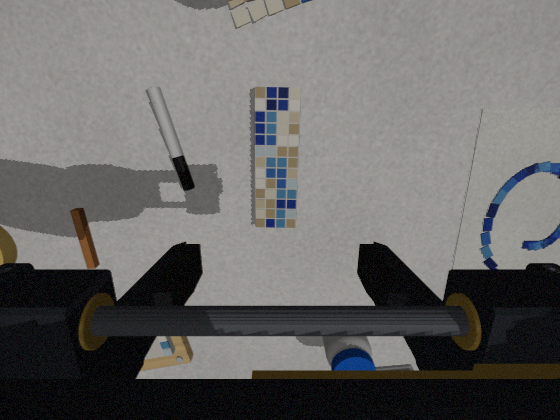

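The wrist view shows the panel at (277,157), the stick at (85,238) and the marker at (170,138). The gripper is nearly aligned with the panel.

```bash
python3 - <<'E'
from h import *
z=np.load('w1.npz');c={k:z[k] for k in('fov_y','cx','cy','R','t')};im=z['im'];d=z['d'];P=cloud(c,d)
print('tab',np.median(P[150:180,320:400,2]))
def big(m,z):
    m=cv2.morphologyEx(m.astype(np.uint8),cv2.MORPH_OPEN,np.ones((3,3)))
    k=max(cv2.findContours(m,0,1)[0],key=cv2.contourArea)[:,0]
    q=np.array([ray(c,u,v,z)[:2] for u,v in k])*1000;rc=cv2.minAreaRect(q.astype(np.float32))
    b=cv2.boxPoints(rc);e=max(b[1]-b[0],b[2]-b[1],key=np.linalg.norm)
    print(np.round(rc[0],1),np.round(rc[1],1),np.degrees(np.arctan2(e[1],e[0]))%180)
B=np.zeros(d.shape,bool);B[70:245,235:320]=1
big((P[...,2]>.007)&B,.012)
B[:]=0;B[195:275,60:105]=1
hsv=cv2.cvtColor(im,cv2.COLOR_RGB2HSV)
big((hsv[...,0]<20)&(hsv[...,1]>100)&B,.012)
E
```

```text
tab 0.0005439452297650649
[410.5 316.5] [ 55.9 180.8] 160.98334
[430.7  26.9] [18.4 92.1] 165.47876
```

Request:
step_arm(increments=[[[0, -2.0, 0], [0, 0, 0]], [[0, -3, 0], [0, 0, 0]], [[0, -3.5, 0], [0, 0, 0]], [[0, -4, 0], [0, 0, 0]], [[0, -4, 0], [0, 0, 0]], [[0, -4, 0], [0, 0, 0]], [[0, -4, 0], [0, 0, 0]], [[0, -3, 0], [0, 0, 0]], [[0, -2, 0], [0, 0, 0]], [[0, 0, 0], [0, 0, 0]]])

```text
clock: 2.15
tool_pos: [0.4232, 0.0247, 0.2386]
eef_rot: [0.154, 0.988, -0.0, -0.0]
contact_force: [0.0, 0.5, -0.3]
opening: 1.002
finger_force: 0.0
```

```bash
python3 - <<'E'
from h import *
s=r.get_state();c,im,d=snap('wrist');save('w2',im);np.savez('w2',im=im,d=d,**c)
print(s['clock'],s['tool_pos'],s['eef_rot'])
E
```

```text
2.15 [0.42316281 0.02466951 0.23863772] [ 1.54080366e-01  9.88058166e-01 -3.64637017e-04 -4.09549417e-04]
```

View pics/w2.png

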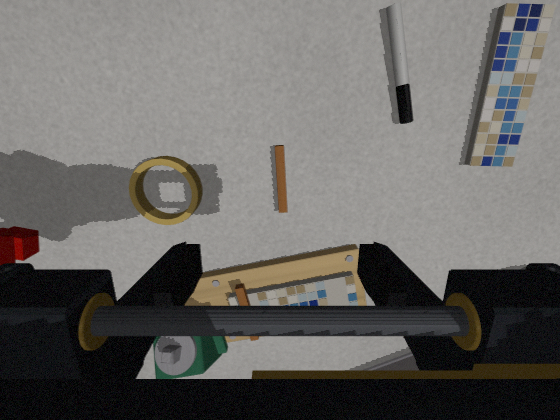

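The wrist view shows the stick at (281,179) and the tape at (166,190). The square shaft is visible at (168,352), and the station is partly visible.

```bash
cat >> h.py <<'E'
def colrect(c,im,box,z,h0,h1,s0=100,v0=0):
    hsv=cv2.cvtColor(im,cv2.COLOR_RGB2HSV);x0,y0,x1,y1=box
    m=(hsv[...,0]>=h0)&(hsv[...,0]<=h1)&(hsv[...,1]>s0)&(hsv[...,2]>v0);k=np.zeros_like(m);k[y0:y1,x0:x1]=1
    m=cv2.morphologyEx((m&k).astype(np.uint8),cv2.MORPH_OPEN,np.ones((3,3)))
    k=max(cv2.findContours(m,0,1)[0],key=cv2.contourArea)[:,0]
    q=np.array([ray(c,u,v,z)[:2] for u,v in k])*1000;rc=cv2.minAreaRect(q.astype(np.float32))
    b=cv2.boxPoints(rc);e=max(b[1]-b[0],b[2]-b[1],key=np.linalg.norm)
    print(np.round(rc[0],1),np.round(rc[1],1),(np.degrees(np.arctan2(e[1],e[0]))%180).round(1))
def load(n):
    z=np.load(n+'.npz');return {k:z[k] for k in('fov_y','cx','cy','R','t')},z['im'],z['d']
E
python3 - <<'E'
from h import *
c,im,d=load('w2')
for v0 in(0,70,90): colrect(c,im,(260,130,300,225),.012,0,20,100,v0)
T=Ro.from_quat(r.get_state()['eef_rot']).as_matrix();print(np.degrees(np.arctan2(T[1,1],T[0,1])))
E
```

```text
[430.1  23.2] [11.1 89.1] 165.7
[430.6  23.1] [11.1 88. ] 165.7
[430.7  23.1] [11.1 88. ] 165.7
72.41450256319526
```

Request:
step_arm(increments=[[[0.37, -0.08, -2.5], [0, 0, 1.1]], [[0.36, -0.07, -4], [0, 0, 1.1]], [[0, 0, -4], [0, 0, 1.1]], [[0, 0, -4], [0, 0, 0]], [[0, 0, -3.5], [0, 0, 0]], [[0, 0, -2.5], [0, 0, 0]], [[0, 0, -1.5], [0, 0, 0]], [[0, 0, -1.0], [0, 0, 0]], [[0, 0, -0.5], [0, 0, 0]], [[0, 0, 0], [0, 0, 0]]], fingers=0.5, grip_force=15)

```text
clock: 3.2
tool_pos: [0.4348, 0.0262, 0.0332]
eef_rot: [0.122, 0.993, -0.002, -0.004]
contact_force: [-0.7, 0.8, -0.9]
opening: 0.498
finger_force: 0.0
```

Request:
step_arm(increments=[[[0, 0, 0], [0, 0, 0]], [[0, 0, 0], [0, 0, 0]], [[0, 0, 0], [0, 0, 0]], [[0, 0, 0], [0, 0, 0]], [[0, 0, 0], [0, 0, 0]], [[0, 0, 0], [0, 0, 0]], [[0, 0, 0], [0, 0, 0]], [[0, 0, 0], [0, 0, 0]], [[0, 0, 0], [0, 0, 0]], [[0, 0, 0], [0, 0, 0]]], fingers=0)

```text
clock: 4.2
tool_pos: [0.4346, 0.0231, 0.0338]
eef_rot: [0.124, 0.992, -0.003, -0.004]
contact_force: [-0.1, -0.1, 0.3]
opening: 0.008
finger_force: 0.0
```

Request:
step_arm(increments=[[[0, 0, 0], [0, 0, 0]], [[0, 0, 0], [0, 0, 0]], [[0, 0, 0], [0, 0, 0]], [[-0.2, 0, 0], [0, 0, 0]], [[-0.2, 0, -0.6], [0, 0, 0]], [[0, 0, -0.8], [0, 0, 0]], [[0, 0, -0.8], [0, 0, 0]], [[0, 0, -0.6], [0, 0, 0]], [[0, 0, -0.25], [0, 0, 0]], [[0, 0, 0], [0, 0, 0]]], fingers=0.5)

```text
clock: 5.2
tool_pos: [0.4315, 0.0226, 0.006]
eef_rot: [0.124, 0.992, -0.003, -0.004]
contact_force: [-0.8, -0.9, -0.2]
opening: 0.498
finger_force: 0.0
```

Request:
step_arm(increments=[[[0, 0, 0], [0, 0, 0]], [[0, 0, 0], [0, 0, 0]], [[0, 0, 0], [0, 0, 0]], [[0, 0, 0], [0, 0, 0]], [[0, 0, 0], [0, 0, 0]], [[0, 0, 0], [0, 0, 0]], [[0, 0, 0.5], [0, 0, 0]], [[0, 0, 1.0], [0, 0, 0]], [[0, 0, 1.5], [0, 0, 0]], [[0, 0, 2], [0, 0, 0]]], fingers=0)

```text
clock: 6.2
tool_pos: [0.4319, 0.0217, 0.0444]
eef_rot: [0.123, 0.992, -0.006, -0.003]
contact_force: [0.5, -1.4, -0.4]
opening: 0.128
finger_force: 15.0
```

Request:
step_arm(increments=[[[0, 0, 2], [0, 0, 0]], [[0.5, 0, 2.5], [0, 0, 0]], [[1, 0, 2.5], [0, 0, 0]], [[2, -0.5, 2], [0, 0, 1]], [[2, -0.5, 2], [0, 0, 1.5]], [[2.5, -0.5, 2], [0, 0, 1.5]], [[2.5, -0.5, 2], [0, 0, 1.5]], [[2.5, -0.5, 2], [0, 0, 1.5]], [[2.5, -0.5, 1], [0, 0, 1.5]], [[2.5, -0.5, 1], [0, 0, 0]]])

```text
clock: 7.2
tool_pos: [0.6123, -0.0139, 0.2345]
eef_rot: [0.05, 0.999, -0.005, -0.003]
contact_force: [1.0, 0.2, -0.3]
opening: 0.13
finger_force: 15.0
```

Request:
step_arm(increments=[[[2.5, -0.5, 1], [0, 0, 0]], [[2.5, -0.5, 1], [0, 0, 0]], [[2, -0.5, 0], [0, 0, 0]], [[1.5, -0.5, 0], [0, 0, 0]], [[0.5, 0, 0], [0, 0, 0]], [[0, 0, 0], [0, 0, 0]], [[0, 0, 0], [0, 0, 0]], [[0, 0, 0], [0, 0, 0]], [[0, 0, 0], [0, 0, 0]], [[0, 0, 0], [0, 0, 0]]])

```text
clock: 8.2
tool_pos: [0.7013, -0.0335, 0.254]
eef_rot: [0.05, 0.999, -0.006, -0.003]
contact_force: [1.0, -0.4, -0.3]
opening: 0.13
finger_force: 15.0
```

```bash
python3 - <<'E'
from h import *
s=r.get_state();c,im,d=snap('wrist');save('w3',im);np.savez('w3',im=im,d=d,**c)
print(s['clock'],s['tool_pos'],s['eef_rot'],s['opening'])
E
```

```text
8.2 [ 0.70134968 -0.03345737  0.25396441] [ 0.0501041   0.99872343 -0.00557324 -0.00316651] 0.12965415828548676
```

View pics/w3.png

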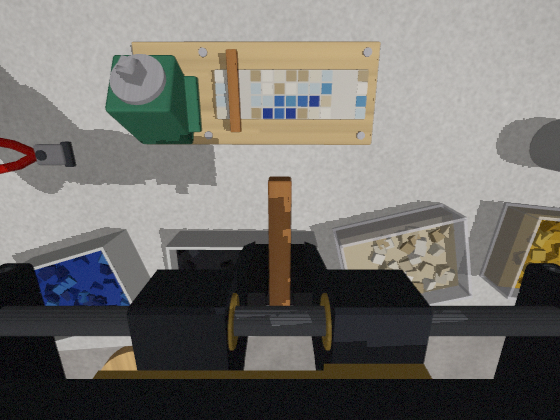

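The wrist view shows the station at rows 42–145, with the laid stick at (233,90) and the free pale band at (345,95). The shaft and collar are at (135,75), and the held stick runs from (280,180) to (280,300).

```bash
python3 - <<'E'
from h import *
c,im,d=load('w3');P=cloud(c,d)
def rect(m,z):
    m=cv2.morphologyEx(m.astype(np.uint8),cv2.MORPH_OPEN,np.ones((3,3)))
    k=max(cv2.findContours(m,0,1)[0],key=cv2.contourArea)[:,0]
    q=np.array([ray(c,u,v,z)[:2] for u,v in k])*1000;rc=cv2.minAreaRect(q.astype(np.float32))
    b=cv2.boxPoints(rc);e=max(b[1]-b[0],b[2]-b[1],key=np.linalg.norm)
    print(np.round(rc[0],1),np.round(rc[1],1),np.degrees(np.arctan2(e[1],e[0])).round(2)%180)
    return b
print('tab',np.median(P[160:175,400:480,2]))
B=np.zeros(d.shape,bool);B[25:160,100:395]=1
print('base+',end='');bb=rect((P[...,2]>.010)&B,.018)
b=bb
B[:]=0;B[60:125,205:372]=1
print('lower',end='');rect((P[...,2]>.0245)&(P[...,2]<.06)&B,.030)
print('laid',end='');colrect(c,im,(220,40,246,140),.042,0,14,120)
# laid in hue print
hsv=cv2.cvtColor(im,cv2.COLOR_RGB2HSV);print(hsv[90,233],hsv[50,300],hsv[250,280],hsv[95,345])
# band edges: brightness/sat profile along panel
a=im[72:116,290:375].astype(int);print((a.max(2)-a.min(2)).mean(0).round().astype(int).tolist())
# base edges via points: left end, right end corners
x=cv2.resize(im[30:130,90:210],None,fx=6,fy=6,interpolation=cv2.INTER_CUBIC);x=cv2.convertScaleAbs(x,alpha=1.6,beta=10);save('sh3',x)
# held stick
colrect(c,im,(260,165,300,235),.254-.0,0,14,120)
E
```

```text
tab 0.00044023531195629817
base+[598.  -77.7] [338.3 119.1] 84.36
lower[602.6 -13.3] [180.7  71.7] 84.31
laidTraceback (most recent call last):
  File "<stdin>", line 16, in <module>
  File "h.py", line 19, in colrect
    k=max(cv2.findContours(m,0,1)[0],key=cv2.contourArea)[:,0]
      ~~~^^^^^^^^^^^^^^^^^^^^^^^^^^^^^^^^^^^^^^^^^^^^^^^^
ValueError: max() iterable argument is empty
```

```bash
python3 - <<'E'
from h import *
c,im,d=load('w3');P=cloud(c,d)
hsv=cv2.cvtColor(im,cv2.COLOR_RGB2HSV);print(hsv[90,233],hsv[50,300],hsv[250,280],hsv[95,345])
def fit(n,box,sel,z,cal):
    x0,y0,x1,y1=box;B=np.zeros(d.shape,bool);B[y0:y1,x0:x1]=1
    m=cv2.morphologyEx((sel&B).astype(np.uint8),cv2.MORPH_OPEN,np.ones((3,3)))
    k=max(cv2.findContours(m,0,1)[0],key=cv2.contourArea)[:,0]
    q=np.array([ray(c,u,v,z)[:2] for u,v in k])*1000;rc=cv2.minAreaRect(q.astype(np.float32))
    b=cv2.boxPoints(rc);e=max(b[1]-b[0],b[2]-b[1],key=np.linalg.norm)
    print(n,np.round(rc[0],1),np.round(rc[1],1),np.degrees(np.arctan2(e[1],e[0])).round(2)%180)
Z=P[...,2]
fit('lower right part',(246,60,372,125),(Z>.0245)&(Z<.036),.03,0)
fit('laid',(218,40,250,140),(Z>.036)&(Z<.05),.042,0)
fit('base right part',(240,30,395,155),(Z>.010),.018,0)
fit('stick',(262,165,298,235),(hsv[...,1]>100),Z[190:225,272:288][Z[190:225,272:288]>0].mean(),0);print(np.median(Z[195:225,274:286]))
a=im[72:116,290:375].astype(int);print((a.max(2)-a.min(2)).mean(0).round().astype(int).tolist())
x=cv2.resize(im[30:130,90:210],None,fx=6,fy=6,interpolation=cv2.INTER_CUBIC);x=cv2.convertScaleAbs(x,alpha=1.6,beta=10);save('sh3',x)
E
```

```text
[ 14 155 156] [ 19  88 195] [ 14 165 102] [ 18  13 192]
lower right part [606.8   4.3] [144.9  54.9] 84.2
laid [595.2 -79.7] [12.7 88.8] 174.9
base right part [606.3   6.2] [169.6 119.1] 84.36
stick [668.8 -30.9] [11.  30.5] 174.92
0.2599557343659231
[48, 48, 48, 48, 48, 35, 14, 15, 43, 45, 45, 45, 45, 45, 45, 45, 44, 30, 12, 19, 33, 33, 33, 33, 33, 33, 33, 33, 29, 15, 11, 19, 32, 32, 32, 32, 33, 32, 32, 32, 32, 20, 9, 11, 11, 10, 10, 10, 10, 11, 10, 10, 10, 10, 10, 10, 10, 11, 10, 10, 10, 11, 10, 11, 10, 9, 23, 28, 33, 34, 34, 34, 34, 34, 33, 34, 36, 54, 64, 66, 66, 66, 66, 63, 53]
```

View pics/sh3.png

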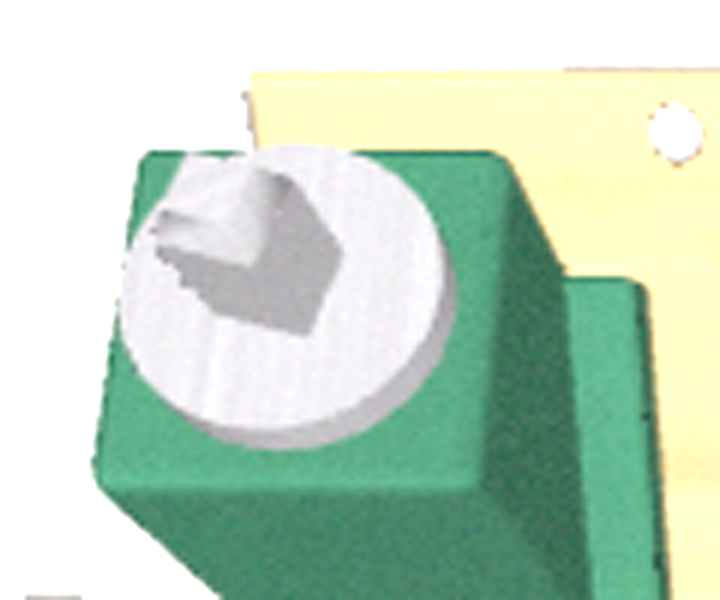

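The station yaw is about −5.7° and its origin about (604.5, −13.5) mm. That puts the band centre at (611, 51). In the crop the square shaft's foot corners are at about (305,335) and (343,252).

Request:
step_arm(increments=[[[-1, 1, -1], [0, 0, -0.6]], [[-1.2, 1.2, -2], [0, 0, 0]], [[-1.5, 1.5, -2.5], [0, 0, 0]], [[-1.5, 1.5, -2.5], [0, 0, 0]], [[-1.5, 1.5, -2.5], [0, 0, 0]], [[-1.2, 1, -2.5], [0, 0, 0]], [[-1.0, 0.8, -2], [0, 0, 0]], [[0, 0, -2], [0, 0, 0]], [[0, 0, -1.5], [0, 0, 0]], [[0, 0, -1], [0, 0, 0]]])

```text
clock: 9.25
tool_pos: [0.6126, 0.051, 0.0577]
eef_rot: [0.056, 0.998, -0.006, -0.003]
contact_force: [-0.0, -0.1, -0.2]
opening: 0.133
finger_force: 15.0
```

```bash
python3 - <<'E'
from h import *
s=r.get_state();print(s['tool_pos'],s['eef_rot'])
c,im,d=load('w3');a=np.radians(-5.7);o=np.array([604.5,-13.5]);S=np.array([[np.cos(a),-np.sin(a)],[np.sin(a),np.cos(a)]])
for u,v in((331.5,94),(356.5,94),(367,95)): print((S.T@(ray(c,u,v,.03)[:2]*1000-o)).round(1))
# shaft: foot corners in crop (6x, off 90,30) on collar plane through foot, normal n
n=np.r_[S@[-.5,0],np.cos(np.pi/6)];ft=np.r_[o+S@[-12,-150],100]/1000
R=np.array(c['R']);cam=-R.T@c['t']
def pl(u,v,off=0):
    k=R.T@np.array([(u-c['cx'])/f(c),(v-c['cy'])/f(c),1]);p=ft+n*off;return cam+k*(n@(p-cam))/(n@k)
A=Ro.from_euler('y',-30,degrees=True).as_matrix();W=np.eye(3);W[:2,:2]=S;W=W@A
for p in((305,335),(343,252),(292,178)):
    q=pl(90+p[0]/6,30+p[1]/6);print('corner in shaft frame mm',((W.T@(q-ft))*1000).round(1))
for p in((283,147),(445,270),(250,432),(122,300)):
    q=pl(90+p[0]/6,30+p[1]/6);print('collar rim',((W.T@(q-ft))*1000).round(1))
E
```

```text
[0.61256275 0.05104822 0.05766761] [ 0.05569704  0.99842494 -0.00576695 -0.00349515]
[-0.7 48.7]
[-0.6 78.4]
[ 0.5 91. ]
corner in shaft frame mm [9.2 5.2 0. ]
corner in shaft frame mm [-5.8  9.7  0. ]
corner in shaft frame mm [-19.5  -0.1   0. ]
collar rim [-25.3  -2.3   0. ]
collar rim [-2.4 26.4 -0. ]
collar rim [26.4 -1.6  0. ]
collar rim [  2.9 -25.    0. ]
```

The shaft corners are 15.7 mm apart, so the shaft angle is about 0.29 rad.

Request:
step_arm(increments=[[[0, 0, -0.7], [0, 0, 0]], [[0, 0, -0.6], [0, 0, 0]], [[0, 0, -0.4], [0, 0, 0]], [[0, 0, -0.2], [0, 0, 0]], [[0, 0, -0.1], [0, 0, 0]], [[0, 0, -0.1], [0, 0, 0]], [[0, 0, 0], [0, 0, 0]], [[0, 0, 0], [0, 0, 0]], [[0, 0, 0], [0, 0, 0]], [[0, 0, 0], [0, 0, 0]]])

```text
clock: 10.25
tool_pos: [0.6127, 0.0515, 0.0379]
eef_rot: [0.055, 0.998, -0.005, -0.003]
contact_force: [0.8, -0.1, -0.9]
opening: 0.136
finger_force: 15.0
```

Request:
step_arm(increments=[[[0, 0, -0.1], [0, 0, 0]], [[0, 0, 0], [0, 0, 0]], [[0, 0, 0], [0, 0, 0]], [[0, 0, 0], [0, 0, 0]], [[0, 0, 0.5], [0, 0, 0]], [[0, 0, 1.5], [0, 0, 0]], [[0, 0, 2.5], [0, 0, 0]], [[0, 0, 2.5], [0, 0, 0]], [[-1, 1.5, 2.5], [0, 0, 0]], [[-1.5, 2.5, 1], [0, 0, -1]]], fingers=0.4)

```text
clock: 11.25
tool_pos: [0.5897, 0.0904, 0.1452]
eef_rot: [0.067, 0.998, -0.005, -0.001]
contact_force: [0.8, 1.6, 0.1]
opening: 0.399
finger_force: 0.0
```

Request:
step_arm(increments=[[[-2.5, 3, 0], [0, 0, -2]], [[-2.5, 3, 0], [0, 0, -2]], [[-2.5, 3, 0], [0, 0, -2]], [[-2.5, 3, 0], [0, 0, -2]], [[-2.5, 3, 0], [0, 0, -2]], [[-2, 3, 0], [0, 0, -1.7]], [[-2, 2, 0], [0, 0, 0]], [[-1, 1.5, 0], [0, 0, 0]], [[0, 0, 0], [0, 0, 0]], [[0, 0, 0], [0, 0, 0]]], fingers=1)

```text
clock: 12.25
tool_pos: [0.4132, 0.3061, 0.1424]
eef_rot: [0.165, 0.986, -0.005, -0.003]
contact_force: [-0.4, 0.3, 0.4]
opening: 1.001
finger_force: 0.0
```

```bash
python3 - <<'E'
from h import *
s=r.get_state();print(s['clock'],s['tool_pos'],s['eef_rot'])
T=Ro.from_quat(s['eef_rot']).as_matrix();print('tool y deg',np.degrees(np.arctan2(T[1,1],T[0,1])),'tool z',T[:,2])
c,im,d=snap('top');np.savez('top2',im=im,d=d,**c)
colrect(c,im,(235,155,275,200),.042,5,14,130)
colrect(c,im,(290,155,318,200),.042,5,14,130)
c,im,d=snap('wrist');np.savez('w4',im=im,d=d,**c);P=cloud(c,d)
# both panel, stick composite
a=cv2.resize(np.load('top2.npz')['im'][140:220,215:375],None,fx=4,fy=4);save('c4',np.vstack([a,cv2.resize(im[:320],(640,280))]))
E
```

```text
12.25 [0.4132244  0.30612677 0.14243382] [ 0.16548006  0.98619463 -0.00515575 -0.00314947]
tool y deg 70.95084930238046 tool z [-0.00791833 -0.0091268  -0.999927  ]
[610.6  49.5] [10.3 85.7] 174.2
[593.9 -81.9] [10.9 85.2] 175.5
```

View pics/c4.png

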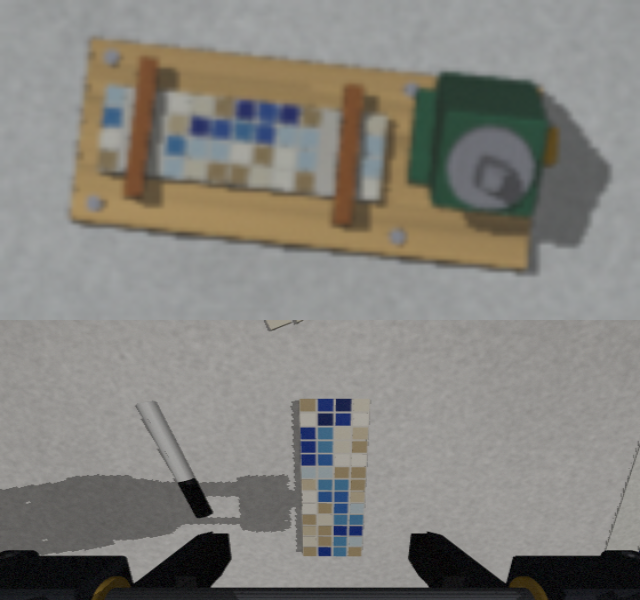

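Both sticks now lie across the bands, at columns 142 and 348 of the crop. The panel is in line with the gripper at (335,477).

Request:
step_arm(increments=[[[-0.1, 0.5, -0.9], [0.5, -0.45, 0]], [[-0.17, 0.54, -1.8], [0, 0, 0]], [[0, 0, -1.8], [0, 0, 0]], [[0, 0, -1.8], [0, 0, 0]], [[0, 0, -1.8], [0, 0, 0]], [[0, 0, -1.8], [0, 0, 0]], [[0, 0, -1.5], [0, 0, 0]], [[0, 0, -1.0], [0, 0, 0]], [[0, 0, -0.7], [0, 0, 0]], [[0, 0, 0], [0, 0, 0]]], grip_force=35)

```text
clock: 13.35
tool_pos: [0.4101, 0.3163, 0.0102]
eef_rot: [0.166, 0.986, -0.001, -0.001]
contact_force: [1.0, -0.6, 0.2]
opening: 0.998
finger_force: 0.0
```

Request:
step_arm(increments=[[[0, 0, -0.3], [0, 0, 0]], [[0, 0, -0.3], [0, 0, 0]], [[0, 0, 0], [0, 0, 0]], [[0, 0, 0], [0, 0, 0]], [[0, 0, 0], [0, 0, 0]], [[0, 0, 0], [0, 0, 0]], [[0, 0, 0], [0, 0, 0]], [[0, 0, 0], [0, 0, 0]], [[0, 0, 0], [0, 0, 0]], [[0, 0, 0], [0, 0, 0]]], fingers=0)

```text
clock: 14.35
tool_pos: [0.41, 0.317, 0.0049]
eef_rot: [0.166, 0.986, 0.0, -0.001]
contact_force: [-0.0, -0.4, 3.7]
opening: 0.629
finger_force: 35.0
```

Request:
step_arm(increments=[[[0, 0, 0.6], [0, 0, 0]], [[0, 0, 1.4], [0, 0, 0]], [[0, 0, 2], [0, 0, -4.5]], [[1.3, -2.5, 2], [0, 0, -4.5]], [[1.3, -2.5, 2], [0, 0, -4.5]], [[1.3, -2.5, 2], [0, 0, -4.5]], [[1.3, -2.5, 2], [0, 0, -4.5]], [[1.3, -2.5, 1], [0, 0, -4.5]], [[1.3, -2.5, 1], [0, 0, -4.5]], [[1.3, -2.5, 0], [0, 0, -4.5]]])

```text
clock: 15.35
tool_pos: [0.5014, 0.1406, 0.1458]
eef_rot: [0.464, 0.886, 0.0, -0.0]
contact_force: [0.3, 1.5, -2.8]
opening: 0.631
finger_force: 35.0
```

Request:
step_arm(increments=[[[1.4, -2, 0], [0, 0, -5]], [[1.4, -2, 0], [0, 0, -5]], [[1.4, -2, 0], [0, 0, -5]], [[1.4, -2, 0], [0, 0, -5]], [[1.4, -2, 0], [0, 0, -5]], [[1.4, -2, 0], [0, 0, -5]], [[1.4, -2, 0], [0, 0, -5]], [[0.6, -1.5, 0], [0, 0, -5.7]], [[0, 0, 0], [0, 0, 0]], [[0, 0, 0], [0, 0, 0]]])

```text
clock: 16.35
tool_pos: [0.6038, -0.0125, 0.1443]
eef_rot: [0.741, 0.672, -0.0, -0.002]
contact_force: [-0.6, 1.0, -2.0]
opening: 0.625
finger_force: 35.0
```

```bash
python3 - <<'E'
from h import *
s=r.get_state();print(s['clock'],s['tool_pos'],s['eef_rot'],s['contact_force'],s['q'].round(2))
T=Ro.from_quat(s['eef_rot']).as_matrix();print('tool y deg',np.degrees(np.arctan2(T[1,1],T[0,1])),'tool z',T[:,2])
c,im,d=snap('wrist');save('w5',im);np.savez('w5',im=im,d=d,**c)
E
```

```text
16.35 [ 0.60380959 -0.0125397   0.14434326] [ 7.40974333e-01  6.71531607e-01 -2.53364214e-04 -1.50845858e-03] [-0.64367812  0.9939149  -2.04998596] [ 0.13  0.8  -0.32  1.71  0.36  0.7  -0.48]
tool y deg -5.628986182823579 tool z [-0.00240143  0.00189517 -0.99999532]
```

View pics/w5.png

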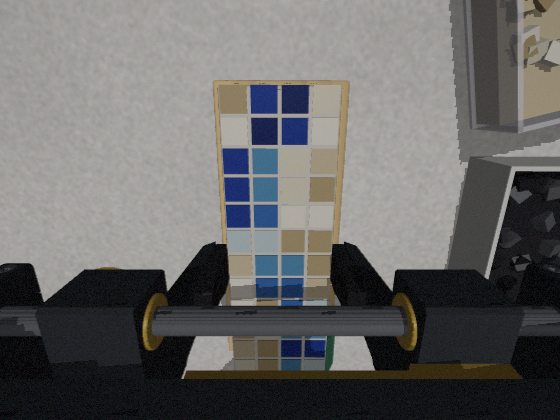

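The wrist view shows the panel held level, with its far end at row 85 and columns 219–342. It sits square over the base.

```bash
python3 - <<'E'
from h import *
c,im,d=load('w5');P=cloud(c,d);a=np.radians(-5.7);S=np.array([[np.cos(a),-np.sin(a)],[np.sin(a),np.cos(a)]]);o=np.array([.6045,-.0135])
m=np.zeros(d.shape,bool);m[75:240,205:360]=1;m&=(P[...,2]>.10)
q=P[m];q=np.c_[(q[:,:2]-o)@S,q[:,2]]*1000
A=np.c_[q[:,:2],np.ones(len(q))];k=np.linalg.lstsq(A,q[:,2],rcond=None)[0];print('slope x,y deg',np.degrees(k[:2]),'z at seat',k[2])
mm=cv2.morphologyEx(m.astype(np.uint8),cv2.MORPH_OPEN,np.ones((3,3)));K=max(cv2.findContours(mm,0,1)[0],key=cv2.contourArea)[:,0]
w=np.array([ray(c,u,v,.1515)[:2] for u,v in K]);w=(w-o)@S*1000
print('xmin/max',np.percentile(w[:,0],[3,50,97]),'ymax',np.percentile(w[:,1],[97,99.5]))
for lo,hi in((80,110),(140,175),(190,230)):
    row=[np.nonzero(m[v])[0] for v in range(lo,hi,10)]
    for v,z in zip(range(lo,hi,10),row):
        if len(z): print(v,[(((ray(c,u,v,.1515)[:2]-o)@S)*1000).round(1).tolist() for u in(z[0]-.5,z[-1]+.5)])
E
```

```text
slope x,y deg [-0.04476501  2.10863178] z at seat 150.95724824731667
xmin/max [-28.6983626   -0.81945189  26.90611225] ymax [90.12380308 90.13333118]
90 [[-28.7, 88.0], [26.9, 88.1]]
100 [[-28.9, 83.7], [26.7, 83.8]]
140 [[-28.6, 66.0], [27.0, 66.1]]
150 [[-28.9, 61.3], [26.8, 61.4]]
160 [[-28.7, 56.5], [27.1, 56.6]]
170 [[-29.0, 51.7], [26.9, 51.8]]
190 [[-28.6, 41.6], [27.0, 41.7]]
200 [[-28.9, 36.4], [26.8, 36.5]]
210 [[-28.7, 31.1], [27.1, 31.2]]
220 [[-28.5, 25.7], [35.2, 25.8]]
```

Request:
step_arm(increments=[[[0.1, 0, -0.5], [-1, 0.1, 0]], [[0, 0, -1], [-1, 0.1, 0]], [[0, 0, -1.3], [0, 0, 0]], [[0, 0, -1.3], [0, 0, 0]], [[0, 0, -1.3], [0, 0, 0]], [[0, 0, -1.2], [0, 0, 0]], [[0, 0, -1.0], [0, 0, 0]], [[0, 0, -0.8], [0, 0, 0]], [[0, 0, -0.5], [0, 0, 0]], [[0, 0, 0], [0, 0, 0]]])

```text
clock: 17.4
tool_pos: [0.6056, -0.0131, 0.0551]
eef_rot: [0.742, 0.671, -0.013, 0.011]
contact_force: [-0.2, -0.6, -3.0]
opening: 0.631
finger_force: 35.0
```

Request:
step_arm(increments=[[[0, 0, -0.2], [0, 0, 0]], [[0, 0, -0.2], [0, 0, 0]], [[0, 0, -0.1], [0, 0, 0]], [[0, 0, -0.1], [0, 0, 0]], [[0, 0, -0.1], [0, 0, 0]], [[0, 0, 0], [0, 0, 0]], [[0, 0, 0], [0, 0, 0]], [[0, 0, 0], [0, 0, 0]], [[0, 0, 0], [0, 0, 0]], [[0, 0, 0], [0, 0, 0]]])

```text
clock: 18.4
tool_pos: [0.6061, -0.0131, 0.0489]
eef_rot: [0.742, 0.671, -0.013, 0.011]
contact_force: [-0.4, 0.0, -1.5]
opening: 0.629
finger_force: 35.0
```

```bash
python3 - <<'E'
from h import *
s=r.get_state();print(s['clock'],s['tool_pos'],s['contact_force'],s['moment'])
E
```

```text
18.4 [ 0.60606013 -0.01308053  0.04885598] [-0.35948305  0.03735431 -1.50227228] [ 0.03958753  0.04767376 -0.01645956]
```

Request:
step_arm(increments=[[[-0.1, 0, 0], [0, 0, 0]], [[0, 0, -0.1], [0, 0, 0]], [[0, 0, 0], [0, 0, 0]], [[0, 0, 0], [0, 0, 0]], [[0, 0, -0.1], [0, 0, 0]], [[0, 0, 0], [0, 0, 0]], [[0, 0, 0], [0, 0, 0]], [[0, 0, 0], [0, 0, 0]], [[0, 0, 0], [0, 0, 0]], [[0, 0, 0], [0, 0, 0]]])

```text
clock: 19.4
tool_pos: [0.6051, -0.0133, 0.047]
eef_rot: [0.742, 0.67, -0.013, 0.011]
contact_force: [-0.5, -1.8, 4.0]
opening: 0.633
finger_force: 35.0
```

Request:
step_arm(increments=[[[0, 0, 0], [0, 0, 0]], [[0, 0, 0], [0, 0, 0]], [[0, 0, 0], [0, 0, 0]], [[0, 0, 0], [0, 0, 0]], [[0, 0, 0.4], [0, 0, 0]], [[0, 0, 1.2], [0, 0, 0]], [[0, 0, 2], [0, 0, 0]], [[0, 0, 2.5], [0, 0, 0]], [[0, 0, 2.5], [0, 0, 0]], [[0, 0, 2.5], [0, 0, 0]]], fingers=0.9)

```text
clock: 20.4
tool_pos: [0.605, -0.0131, 0.1598]
eef_rot: [0.742, 0.671, -0.012, 0.011]
contact_force: [0.9, -0.3, 0.1]
opening: 0.904
finger_force: 0.0
```

Request:
step_arm(increments=[[[-1, -1.5, 2.5], [2, -0.2, 6.7]], [[-2, -3, 2.5], [0, 0, 6.7]], [[-2.3, -4, 2], [0, 0, 6.7]], [[-2.3, -4, 1], [0, 0, 6.7]], [[-2.3, -4, 0], [0, 0, 6.7]], [[-2.3, -4, 0], [0, 0, 6.7]], [[-2.3, -4, 0], [0, 0, 6.7]], [[-2.3, -4, 0], [0, 0, 6.7]], [[-2, -3.5, 0], [0, 0, 6.7]], [[-1.4, -2.3, 0], [0, 0, 6.7]]])

```text
clock: 21.4
tool_pos: [0.4005, -0.3593, 0.2383]
eef_rot: [0.248, 0.969, -0.0, -0.001]
contact_force: [0.0, -0.5, 0.4]
opening: 0.897
finger_force: 0.0
```

```bash
python3 - <<'E'
from h import *
s=r.get_state();print(s['clock'],s['tool_pos'],s['eef_rot'],s['contact_force'],s['q'].round(2),s['opening'])
T=Ro.from_quat(s['eef_rot']).as_matrix();print('tool y deg',np.degrees(np.arctan2(T[1,1],T[0,1])),'tool z',T[:,2])
c,im,d=snap('wrist');np.savez('w6',im=im,d=d,**c);c,im2,d2=snap('top');np.savez('top3',im=im2,d=d2,**c)
a=cv2.resize(im2[140:220,215:375],(640,320));save('c6',np.vstack([a,cv2.resize(im[:350],(448,280))[:, :448] if 0 else cv2.copyMakeBorder(cv2.resize(im[:350],(448,280)),0,0,0,192,0)]))
E
```

```text
21.4 [ 0.40045076 -0.35931389  0.23834   ] [ 2.48102744e-01  9.68733418e-01 -4.37800287e-04 -6.34118392e-04] [ 0.0441959  -0.54220242  0.41240662] [ 1.1   0.67 -0.77  1.81  0.58  0.9   1.13] 0.8969549800208725
tool y deg 61.269483619194176 tool z [-1.44582226e-03 -5.33570512e-04 -9.99998812e-01]
```

View pics/c6.png

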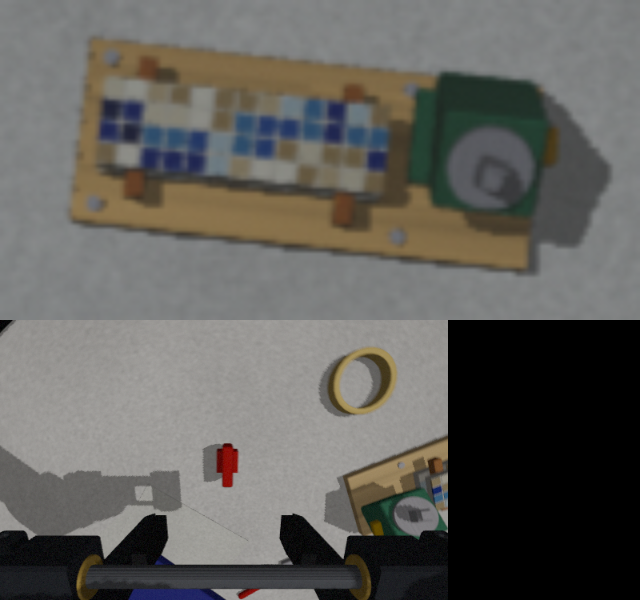

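The panel lies square on both sticks. The handle is near (285,181) in the wrist view, with its blade almost square to the closing line.

```bash
python3 - <<'E'
from h import *
c,im,d=load('w6');P=cloud(c,d)
hsv=cv2.cvtColor(im,cv2.COLOR_RGB2HSV)
B=np.zeros(d.shape,bool);B[140:225,255:320]=1
m=B&(P[...,2]>.055);q=P[m]*1000;print(m.sum(),np.median(q[:,2]))
rc=cv2.minAreaRect(q[:,:2].astype(np.float32));print(rc)
k=max(cv2.findContours(m.astype(np.uint8),0,1)[0],key=cv2.contourArea)[:,0]
w=np.array([ray(c,u,v,.064)[:2] for u,v in k])*1000;rc=cv2.minAreaRect(w.astype(np.float32));b=cv2.boxPoints(rc);e=max(b[1]-b[0],b[2]-b[1],key=np.linalg.norm)
print(rc,np.degrees(np.arctan2(e[1],e[0]))%180)
m=B&(P[...,2]>.012)&(P[...,2]<.035);q=P[m]*1000;print(m.sum(),cv2.minAreaRect(q[:,:2].astype(np.float32)))
E
```

```text
723 64.35758701787353
((382.1501159667969, -341.9454650878906), (15.89979076385498, 108.58259582519531), 60.18019485473633)
((402.8775939941406, -354.2582702636719), (16.003963470458984, 59.4141731262207), 61.215087890625) 151.21506
378 ((398.3045959472656, -351.1362609863281), (32.98100662231445, 46.44441604614258), 61.26882553100586)
```

Request:
step_arm(increments=[[[0.1, 0.25, -1.2], [0, 0, 0]], [[0.14, 0.25, -2.2], [0, 0, 0]], [[0, 0, -2.5], [0, 0, 0]], [[0, 0, -2.5], [0, 0, 0]], [[0, 0, -2.5], [0, 0, 0]], [[0, 0, -2.5], [0, 0, 0]], [[0, 0, -2.2], [0, 0, 0]], [[0, 0, -1.8], [0, 0, 0]], [[0, 0, -1.2], [0, 0, 0]], [[0, 0, -0.6], [0, 0, 0]]], fingers=0.6, grip_force=40)

```text
clock: 22.5
tool_pos: [0.406, -0.3492, 0.0448]
eef_rot: [0.247, 0.969, 0.001, -0.001]
contact_force: [-0.9, 0.4, 0.7]
opening: 0.601
finger_force: 0.0
```

Request:
step_arm(increments=[[[0, 0, 0], [0, 0, 0]], [[-0.15, -0.25, -0.4], [0, 0, 0]], [[-0.15, -0.25, -0.4], [0, 0, 0]], [[0, 0, -0.3], [0, 0, 0]], [[0, 0, 0], [0, 0, 0]], [[0, 0, 0], [0, 0, 0]], [[0, 0, 0], [0, 0, 0]], [[0, 0, 0], [0, 0, 0]], [[0, 0, 0], [0, 0, 0]], [[0, 0, 0], [0, 0, 0]]])

```text
clock: 23.5
tool_pos: [0.4025, -0.3559, 0.0347]
eef_rot: [0.248, 0.969, 0.001, -0.0]
contact_force: [0.0, 0.1, 0.7]
opening: 0.599
finger_force: 0.0
```

Request:
step_arm(increments=[[[0, 0, 0], [0, 0, 0]], [[0, 0, 0], [0, 0, 0]], [[0, 0, 0], [0, 0, 0]], [[0, 0, 0], [0, 0, 0]], [[0, 0, 0], [0, 0, 0]], [[0, 0, 0], [0, 0, 0]], [[0, 0, 0.5], [0, 0, 0]], [[0, 0, 1.5], [0, 0, 0]], [[0, 0, 2.5], [0, 0, 0]], [[0, 0, 2.5], [0, 0, 0]]], fingers=0)

```text
clock: 24.5
tool_pos: [0.402, -0.3556, 0.1054]
eef_rot: [0.248, 0.969, 0.001, -0.001]
contact_force: [-0.1, 0.1, -1.6]
opening: 0.176
finger_force: 40.0
```

```bash
python3 - <<'E'
from h import *
s=r.get_state();print(s['clock'],s['tool_pos'],s['eef_rot'],s['q'].round(2),s['opening'])
T=Ro.from_quat(s['eef_rot']).as_matrix();print('tool z',T[:,2],np.degrees(np.arctan2(T[1,1],T[0,1])))
a=np.radians(-5.7);S=np.array([[np.cos(a),-np.sin(a)],[np.sin(a),np.cos(a)]])
W=np.eye(3);W[:2,:2]=S;W=W@Ro.from_euler('y',-30,degrees=True).as_matrix()
ft=np.r_[np.array([604.5,-13.5])+S@[-12,-150],100]
# tool target: z=-shaft z; y at angle (90-16.7) in shaft frame
b=np.radians(90-16.7);y=W@[np.cos(b),np.sin(b),0];z=-W[:,2];x=np.cross(y,z);G=np.c_[x,y,z]
rv=Ro.from_matrix(G@T.T).as_rotvec(degrees=True);print('rotvec',rv)
print('shaft z',W[:,2],'foot',ft,'tcp home (33 up)',ft+33*W[:,2],'30 mm out',ft+(33+55)*W[:,2])
E
```

```text
24.5 [ 0.40201264 -0.35559619  0.10537788] [ 2.48250641e-01  9.68694738e-01  1.09943092e-03 -9.56681417e-04] [ 0.99  0.84 -0.6   1.93  0.8   0.63  0.94] 0.17556945241194588
tool z [-0.0013076   0.00260502 -0.99999575] 61.25181849990207
rotvec [ -4.77217994 -29.73917404   6.16716623]
shaft z [-0.49752778  0.04965987  0.8660254 ] foot [ 577.6613707 -161.5664985  100.       ] tcp home (33 up) [ 561.24295379 -159.92772263  128.57883832] 30 mm out [ 533.87892562 -157.19642951  176.21023553]
```

Request:
step_arm(increments=[[[0.3, 0.5, 2], [0, 0, 0]], [[1, 1.5, 2], [-0.6, -3.72, 0.77]], [[1.5, 2.3, 1.5], [-0.6, -3.72, 0.77]], [[1.7, 2.5, 1.5], [-0.6, -3.72, 0.77]], [[1.7, 2.5, 0.2], [-0.6, -3.72, 0.77]], [[1.7, 2.5, 0], [-0.6, -3.72, 0.77]], [[1.7, 2.5, 0], [-0.6, -3.72, 0.77]], [[1.5, 2.3, 0], [-0.6, -3.72, 0.77]], [[1.3, 2, 0], [-0.6, -3.72, 0.77]], [[0.7, 1.25, 0], [0, 0, 0]]])

```text
clock: 25.5
tool_pos: [0.4892, -0.201, 0.168]
eef_rot: [0.202, 0.964, 0.011, 0.173]
contact_force: [-0.6, -0.5, -1.7]
opening: 0.178
finger_force: 40.0
```

```bash
cat > st.py <<'E'
from h import *
import sys
s=r.get_state();p=s['tool_pos']*1000
T=Ro.from_quat(s['eef_rot']).as_matrix()
a=np.radians(-5.7);S=np.array([[np.cos(a),-np.sin(a)],[np.sin(a),np.cos(a)]])
W=np.eye(3);W[:2,:2]=S;W=W@Ro.from_euler('y',-30,degrees=True).as_matrix()
ft=np.r_[np.array([604.5,-13.5])+S@[-12,-150],100]
print(s['clock'].round(2),'tcp in shaft frame',(W.T@(p-ft)).round(1),'force shaft fr',(W.T@s['contact_force']).round(1),'mom',(W.T@s['moment']).round(2),'q',s['q'].round(2))
b=np.radians(float(sys.argv[1]));y=W@[np.cos(b),np.sin(b),0];z=-W[:,2];G=np.c_[np.cross(y,z),y,z]
print('angle of tool y',np.degrees(np.arctan2(W[:,1]@T[:,1],W[:,0]@T[:,1])).round(2),'rv to target',Ro.from_matrix(G@T.T).as_rotvec(degrees=True).round(2))
print('world step cm to axis',((W@np.r_[-(W.T@(p-ft))[:2],0])/10).round(2),'per 10mm in',(-W[:,2]).round(3))
E
python3 st.py 73.3; python3 - <<'E'
from h import *
c,im,d=snap('wrist');save('w7',im);np.savez('w7',im=im,d=d,**c)
c,im,d=snap('scene');save('s7',cv2.resize(im[200:340,160:330],None,fx=4,fy=4,interpolation=cv2.INTER_CUBIC))
E
```

```text
Traceback (most recent call last):
  File "st.py", line 8, in <module>
    print(s['clock'].round(2),'tcp in shaft frame',(W.T@(p-ft)).round(1),'force shaft fr',(W.T@s['contact_force']).round(1),'mom',(W.T@s['moment']).round(2),'q',s['q'].round(2))
          ^^^^^^^^^^^^^^^^
AttributeError: 'float' object has no attribute 'round'
```

View pics/s7.png

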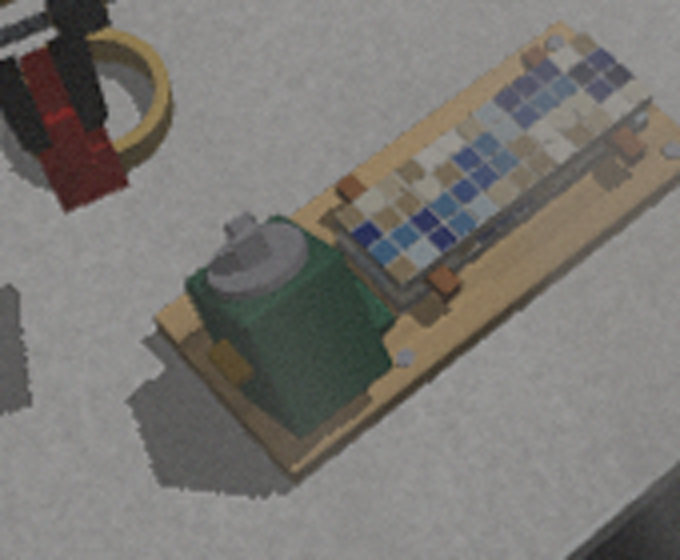

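The scene crop shows the held handle up and left of the shaft (shaft at (240,240)), with the panel squarely on the sticks. That was the tenth picture, so I go on with numbers only.

```bash
sed -i "s/s\['clock'\].round(2)/s['clock']/" st.py; python3 st.py 73.3
```

```text
25.6 tcp in shaft frame [-36.7 -45.5 100.6] force shaft fr [-0.4 -0.1 -0.6] mom [ 0.03  0.38 -0.04] q [ 0.68  0.65 -0.53  2.23  1.71  0.25 -0.2 ]
angle of tool y 72.6 rv to target [-0.88 -9.88  1.21]
world step cm to axis [3.62 4.21 1.84] per 10mm in [ 0.498 -0.05  -0.866]
```

Request:
step_arm(increments=[[[0.2, 0.3, 0.1], [-0.09, -0.99, 0.12]], [[0.4, 0.5, 0.2], [-0.09, -0.99, 0.12]], [[0.4, 0.5, 0.2], [-0.09, -0.99, 0.12]], [[0.5, 0.5, 0.3], [-0.09, -0.99, 0.12]], [[0.5, 0.5, 0.3], [-0.09, -0.99, 0.12]], [[0.5, 0.5, 0.3], [-0.09, -0.99, 0.12]], [[0.4, 0.5, 0.2], [-0.09, -0.99, 0.12]], [[0.4, 0.5, 0.2], [-0.09, -0.99, 0.12]], [[0.3, 0.4, 0.1], [-0.09, -0.99, 0.12]], [[0, 0, 0], [-0.09, -0.99, 0.12]]])

```text
clock: 26.6
tool_pos: [0.5265, -0.1594, 0.1876]
eef_rot: [0.189, 0.947, 0.023, 0.258]
contact_force: [-0.1, -0.1, -1.0]
opening: 0.177
finger_force: 40.0
```

```bash
python3 st.py 73.3
```

```text
26.6 tcp in shaft frame [ -0.4  -3.  101.4] force shaft fr [-0.6 -0.1 -0.9] mom [-0.04  0.59 -0.02] q [ 0.78  0.73 -0.86  2.31  2.09  0.55 -0.62]
angle of tool y 73.16 rv to target [ 0.18 -0.05  0.27]
world step cm to axis [0.07 0.29 0.02] per 10mm in [ 0.498 -0.05  -0.866]
```

Request:
step_arm(increments=[[[0.13, 0.1, -0.2], [0, 0, 0]], [[0.27, 0.05, -0.4], [0, 0, 0]], [[0.3, 0, -0.5], [0, 0, 0]], [[0.3, 0, -0.5], [0, 0, 0]], [[0.3, 0, -0.5], [0, 0, 0]], [[0.3, -0.02, -0.5], [0, 0, 0]], [[0.25, -0.02, -0.45], [0, 0, 0]], [[0.2, -0.02, -0.4], [0, 0, 0]], [[0, 0, 0], [0.18, -0.05, 0.27]], [[0, 0, 0], [0, 0, 0]]])

```text
clock: 27.6
tool_pos: [0.5466, -0.1583, 0.1527]
eef_rot: [0.187, 0.948, 0.026, 0.258]
contact_force: [-0.9, -0.6, -2.0]
opening: 0.181
finger_force: 40.0
```

```bash
python3 st.py 73.3
```

```text
27.6 tcp in shaft frame [-0.7  0.1 61.2] force shaft fr [-1.7 -0.7 -1.3] mom [-0.03  0.64  0.03] q [ 0.76  0.83 -0.86  2.29  2.15  0.62 -0.65]
angle of tool y 73.31 rv to target [-0.08  0.02 -0.05]
world step cm to axis [ 0.06 -0.02  0.03] per 10mm in [ 0.498 -0.05  -0.866]
```

Request:
step_arm(increments=[[[0.06, -0.02, 0.03], [0, 0, 0]], [[0.1, -0.01, -0.17], [0, 0, 0]], [[0.1, -0.01, -0.17], [0, 0, 0]], [[0.1, -0.01, -0.17], [0, 0, 0]], [[0.1, -0.01, -0.17], [0, 0, 0]], [[0.1, -0.01, -0.17], [0, 0, 0]], [[0.1, -0.01, -0.17], [0, 0, 0]], [[0, 0, 0], [0, 0, 0]], [[0, 0, 0], [0, 0, 0]], [[0, 0, 0], [0, 0, 0]]])

```text
clock: 28.6
tool_pos: [0.5532, -0.1589, 0.1429]
eef_rot: [0.187, 0.948, 0.026, 0.258]
contact_force: [-0.2, 0.5, -2.0]
opening: 0.178
finger_force: 40.0
```

```bash
python3 st.py 73.3
```

```text
28.6 tcp in shaft frame [ 0.1  0.2 49.4] force shaft fr [-1.2  0.5 -1.6] mom [ 0.04  0.75 -0.05] q [ 0.75  0.85 -0.85  2.27  2.17  0.63 -0.65]
angle of tool y 73.32 rv to target [-0.07  0.02 -0.07]
world step cm to axis [-0.01 -0.02 -0.01] per 10mm in [ 0.498 -0.05  -0.866]
```

Request:
step_arm(increments=[[[0.1, -0.01, -0.17], [0, 0, 0]], [[0.1, -0.01, -0.17], [0, 0, 0]], [[0.1, -0.01, -0.17], [0, 0, 0]], [[0.1, -0.01, -0.17], [0, 0, 0]], [[0.1, -0.01, -0.17], [0, 0, 0]], [[0.1, -0.01, -0.17], [0, 0, 0]], [[0.05, 0, -0.09], [0, 0, 0]], [[0.05, 0, -0.09], [0, 0, 0]], [[0, 0, 0], [0, 0, 0]], [[0, 0, 0], [0, 0, 0]]])

```text
clock: 29.6
tool_pos: [0.5603, -0.1595, 0.1308]
eef_rot: [0.187, 0.948, 0.026, 0.258]
contact_force: [-1.2, 0.7, -3.5]
opening: 0.177
finger_force: 40.0
```

```bash
python3 st.py 73.3
```

```text
29.6 tcp in shaft frame [ 0.3  0.3 35.4] force shaft fr [-2.9  0.6 -2.4] mom [0.18 1.05 0.01] q [ 0.74  0.89 -0.85  2.26  2.18  0.65 -0.66]
angle of tool y 73.32 rv to target [-0.08  0.02 -0.06]
world step cm to axis [-0.02 -0.03 -0.01] per 10mm in [ 0.498 -0.05  -0.866]
```

Request:
step_arm(increments=[[[0.05, -0.03, -0.09], [0, 0, 0]], [[0, 0, 0], [0, 0, 0]], [[0, 0, 0], [0, 0, 0]], [[0.05, 0, -0.09], [0, 0, 0]], [[0, 0, 0], [0, 0, 0]], [[0, 0, 0], [0, 0, 0]], [[0, 0, 0], [0, 0, 0]], [[0, 0, 0], [0, 0, 0]], [[0, 0, 0], [0, 0, 0]], [[0, 0, 0], [0, 0, 0]]])

```text
clock: 30.6
tool_pos: [0.5607, -0.1594, 0.1301]
eef_rot: [0.187, 0.948, 0.025, 0.258]
contact_force: [-9.6, 2.2, 10.2]
opening: 0.175
finger_force: 40.0
```

```bash
python3 st.py 15.3
```

```text
30.6 tcp in shaft frame [ 0.3  0.4 34.6] force shaft fr [-3.4  1.2 13.7] mom [-0.05  1.24 -0.02] q [ 0.74  0.89 -0.85  2.26  2.19  0.65 -0.66]
angle of tool y 73.39 rv to target [ 28.86  -2.78 -50.34]
world step cm to axis [-0.03 -0.04 -0.01] per 10mm in [ 0.498 -0.05  -0.866]
```

Request:
step_arm(increments=[[[-0.02, -0.03, 0.04], [1.0, -0.1, -1.73]], [[0, 0, 0], [2, -0.2, -3.46]], [[0, 0, 0], [2, -0.2, -3.46]], [[0, 0, 0], [2, -0.2, -3.46]], [[0, 0, 0], [2, -0.2, -3.46]], [[0, 0, 0], [2, -0.2, -3.46]], [[0, 0, 0], [2, -0.2, -3.46]], [[0, 0, 0], [2, -0.2, -3.46]], [[0, 0, 0], [2, -0.2, -3.46]], [[0, 0, 0], [2, -0.2, -3.46]]])

```text
clock: 31.6
tool_pos: [0.5599, -0.1595, 0.1296]
eef_rot: [0.486, 0.835, 0.109, 0.235]
contact_force: [-7.7, 1.7, 5.2]
opening: 0.178
finger_force: 40.0
```

```bash
python3 st.py 15.3
```

```text
31.6 tcp in shaft frame [-0.7  0.3 34.6] force shaft fr [-4.1  1.   8.4] mom [0.11 1.56 0.16] q [ 0.83  0.97 -1.03  2.26  2.07  0.78 -1.17]
angle of tool y 35.22 rv to target [  9.76  -0.91 -17.35]
world step cm to axis [ 0.06 -0.03  0.03] per 10mm in [ 0.498 -0.05  -0.866]
```

Request:
step_arm(increments=[[[0.05, -0.02, 0.02], [1.5, -0.15, -2.6]], [[0, 0, 0], [1.5, -0.15, -2.6]], [[0, 0, 0], [1.5, -0.15, -2.6]], [[0, 0, 0], [1.5, -0.15, -2.6]], [[0, 0, 0], [1.5, -0.15, -2.6]], [[0, 0, 0], [1.5, -0.15, -2.6]], [[0, 0, 0], [1.5, -0.15, -2.6]], [[0, 0, 0], [1.5, -0.15, -2.6]], [[0, 0, 0], [0, 0, 0]], [[0, 0, 0], [0, 0, 0]]])

```text
clock: 32.6
tool_pos: [0.5605, -0.1592, 0.1299]
eef_rot: [0.648, 0.716, 0.156, 0.208]
contact_force: [-8.0, 3.1, 6.5]
opening: 0.177
finger_force: 40.0
```

```bash
python3 st.py 5.3
```

```text
32.6 tcp in shaft frame [-0.   0.7 34.6] force shaft fr [-3.9  2.3  9.8] mom [0.33 1.75 0.04] q [ 0.87  1.02 -1.14  2.26  2.02  0.87 -1.51]
angle of tool y 11.33 rv to target [ 2.81 -0.17 -5.34]
world step cm to axis [-0.   -0.07  0.  ] per 10mm in [ 0.498 -0.05  -0.866]
```

Request:
step_arm(increments=[[[0, -0.05, 0], [1, -0.1, -1.73]], [[0, 0, 0], [1, -0.1, -1.73]], [[0, 0, 0], [1, -0.1, -1.73]], [[0, 0, 0], [1, -0.1, -1.73]], [[0, 0, 0], [0, 0, 0]], [[0, 0, 0], [0, 0, 0]], [[0, 0, 0], [0, 0, 0]], [[0, 0, 0], [0, 0, 0]], [[0, 0, 0], [0, 0, 0]], [[0, 0, 0], [0, 0, 0]]])

```text
clock: 33.6
tool_pos: [0.5602, -0.1589, 0.1298]
eef_rot: [0.696, 0.67, 0.17, 0.196]
contact_force: [-9.3, 4.8, 4.4]
opening: 0.176
finger_force: 40.0
```

```bash
cat > kp.py <<'E'
from h import *
a=np.radians(-5.7);S=np.array([[np.cos(a),-np.sin(a)],[np.sin(a),np.cos(a)]]);o=np.array([.6045,-.0135])
for n in('top','scene'):
    c,im,d=snap(n);P=cloud(c,d);hsv=cv2.cvtColor(im,cv2.COLOR_RGB2HSV)
    Q=np.dstack([(P[...,:2]-o)@S,P[...,2]])*1000
    m=(abs(Q[...,0]-12)<20)&(Q[...,1]>-118)&(Q[...,1]<0)&(Q[...,2]>60)&(Q[...,2]<82)&(hsv[...,0]>12)&(hsv[...,0]<32)&(hsv[...,1]>140)
    q=Q[m];print(n,m.sum(), [np.percentile(q[:,i],[2,50,98]).round(1).tolist() for i in range(3)] if len(q) else '')
    np.savez(n+'9',im=im,d=d,**c)
E
python3 st.py 5.3; python3 kp.py
```

```text
33.6 tcp in shaft frame [-0.4  0.9 34.6] force shaft fr [-6.2  3.9  8.7] mom [0.61 1.82 0.11] q [ 0.89  1.04 -1.17  2.26  2.    0.9  -1.63]
angle of tool y 3.4 rv to target [-1.22  0.19  1.48]
world step cm to axis [ 0.03 -0.1   0.02] per 10mm in [ 0.498 -0.05  -0.866]
top 210 [[-0.4, 10.8, 22.6], [-116.9, -91.1, -65.0], [65.8, 70.4, 75.2]]
scene 223 [[2.8, 14.5, 24.6], [-111.2, -87.7, -65.5], [66.5, 69.9, 73.6]]
```

Request:
step_arm(increments=[[[0.03, -0.07, 0.02], [0.75, -0.07, -1.3]], [[0, 0, 0], [0.75, -0.07, -1.3]], [[0, 0, 0], [0.75, -0.07, -1.3]], [[0, 0, 0], [0.75, -0.07, -1.3]], [[0, 0, 0], [0, 0, 0]], [[0, 0, 0], [0, 0, 0]], [[0, 0, 0], [0, 0, 0]], [[0, 0, 0], [0, 0, 0]], [[0, 0, 0], [0, 0, 0]], [[0, 0, 0], [0, 0, 0]]])

```text
clock: 34.7
tool_pos: [0.5603, -0.1588, 0.1298]
eef_rot: [0.729, 0.633, 0.181, 0.186]
contact_force: [-7.7, 5.0, 3.1]
opening: 0.175
finger_force: 40.6
```

```bash
python3 st.py 5.3; python3 kp.py
```

```text
34.7 tcp in shaft frame [-0.3  1.  34.6] force shaft fr [-5.5  4.3  6.7] mom [0.89 1.88 0.8 ] q [ 0.9   1.05 -1.19  2.25  1.99  0.92 -1.72]
angle of tool y -2.46 rv to target [-4.21  0.45  6.52]
world step cm to axis [ 0.02 -0.1   0.02] per 10mm in [ 0.498 -0.05  -0.866]
top 212 [[-0.6, 10.8, 22.6], [-116.9, -90.9, -64.1], [66.3, 70.7, 75.2]]
scene 231 [[2.6, 14.7, 24.8], [-110.8, -87.3, -63.4], [66.1, 69.9, 73.6]]
```

The moment has jumped to 0.8 N m, so the hard stop is reached and the keeper is out at y ≈ −63 mm. I ease off, release and retract along the shaft.

Request:
step_arm(increments=[[[0, 0, 0], [-1.2, 0.12, 2.1]], [[0, 0, 0], [-0.6, 0.06, 1.0]], [[0, 0, 0], [0, 0, 0]], [[0, 0, 0], [0, 0, 0]], [[0, 0, 0], [0, 0, 0]], [[0, 0, 0], [0, 0, 0]], [[0, 0, 0], [0, 0, 0]], [[0, 0, 0], [0, 0, 0]], [[0, 0, 0], [0, 0, 0]], [[0, 0, 0], [0, 0, 0]]])

```text
clock: 35.8
tool_pos: [0.5602, -0.1589, 0.1298]
eef_rot: [0.71, 0.655, 0.175, 0.191]
contact_force: [-7.7, 5.4, 5.0]
opening: 0.182
finger_force: 40.0
```

Request:
step_arm(increments=[[[0, 0, 0], [0, 0, 0]], [[0, 0, 0], [0, 0, 0]], [[0, 0, 0], [0, 0, 0]], [[0, 0, 0], [0, 0, 0]], [[0, 0, 0], [0, 0, 0]], [[-0.25, 0.02, 0.43], [0, 0, 0]], [[-0.5, 0.05, 0.87], [0, 0, 0]], [[-0.5, 0.05, 0.87], [0, 0, 0]], [[-0.75, 0.07, 1.3], [0, 0, 0]], [[-0.75, 0.07, 1.3], [0, 0, 0]]], fingers=0.5)

```text
clock: 36.8
tool_pos: [0.5339, -0.1587, 0.1788]
eef_rot: [0.711, 0.654, 0.174, 0.194]
contact_force: [0.9, 0.4, 0.3]
opening: 0.497
finger_force: 0.0
```

Request:
step_arm(increments=[[[-0.75, 0.07, 1.3], [0, 0, 0]], [[-0.75, 0.07, 1.3], [0, 0, 0]], [[-1, 0.1, 1.3], [0, 0, 0]], [[-1, 0.1, 1.3], [0, 0, 0]], [[-1, 0.1, 1.3], [0, 0, 0]], [[-1, 0.1, 1], [0, 0, 0]], [[0, 0, 0], [0, 0, 0]], [[0, 0, 0], [0, 0, 0]], [[0, 0, 0], [0, 0, 0]], [[0, 0, 0], [0, 0, 0]]])

```text
clock: 37.8
tool_pos: [0.4797, -0.1534, 0.2523]
eef_rot: [0.711, 0.653, 0.174, 0.193]
contact_force: [0.3, 0.1, -0.4]
opening: 0.504
finger_force: 0.0
```

```bash
python3 st.py 5.3; python3 kp.py; python3 - <<'E'
from h import *
a=np.radians(-5.7);S=np.array([[np.cos(a),-np.sin(a)],[np.sin(a),np.cos(a)]]);o=np.array([.6045,-.0135])
W=np.eye(3);W[:2,:2]=S;W=W@Ro.from_euler('y',-30,degrees=True).as_matrix();ft=np.r_[np.array([604.5,-13.5])+S@[-12,-150],100]
for n in('top','scene'):
    c,im,d=load(n+'9');P=cloud(c,d)*1000;hsv=cv2.cvtColor(im,cv2.COLOR_RGB2HSV)
    H=(P-ft)@W; red=((hsv[...,0]<6)|(hsv[...,0]>174))&(hsv[...,1]>150)&(np.linalg.norm(H,axis=-1)<100)
    q=H[red];print(n,'handle shaft-frame',len(q),[np.percentile(q[:,i],[2,50,98]).round(1).tolist() for i in range(3)])
    Q=np.dstack([(P[...,:2]/1000-o)@S*1000,P[...,2]])
    m=(Q[...,2]>48)&(Q[...,2]<60)&(abs(Q[...,0])<40)&(abs(Q[...,1])<100);q=Q[m];print('panel',[np.percentile(q[:,i],[1,50,99]).round(1).tolist() for i in range(3)],cv2.minAreaRect(q[:,:2].astype(np.float32)))
E
```

```text
37.8 tcp in shaft frame [ -9.   -1.6 181. ] force shaft fr [ 0.1  0.2 -0.5] mom [-0.05  0.51  0.04] q [ 1.07  0.71 -1.32  2.36  1.7   0.71 -1.55]
angle of tool y 0.82 rv to target [-2.34  0.38  3.81]
world step cm to axis [0.79 0.09 0.45] per 10mm in [ 0.498 -0.05  -0.866]
top 209 [[-0.6, 10.6, 22.5], [-116.9, -91.3, -65.3], [66.2, 71.1, 75.5]]
scene 222 [[2.8, 14.6, 25.1], [-111.0, -87.8, -64.9], [65.6, 69.5, 73.7]]
top handle shaft-frame 291 [[-5.8, 6.8, 16.8], [-25.2, 4.5, 27.2], [9.3, 43.1, 65.9]]
panel [[-28.1, -2.8, 27.2], [-88.8, 2.7, 86.0], [48.9, 53.7, 59.0]] ((-0.5237407684326172, -2.0830535888671875), (57.66796875, 179.54124450683594), 0.14825652539730072)
scene handle shaft-frame 21 [[-3.3, 6.5, 15.5], [-26.8, 21.5, 27.9], [20.4, 57.7, 62.4]]
panel [[-25.1, 2.5, 30.6], [-90.1, 2.7, 86.8], [48.4, 52.3, 56.7]] ((2.7511653900146484, -1.5050125122070312), (181.83445739746094, 57.9714469909668), 89.50585174560547)
```

Correcting for the top camera's −1.9 mm bias in y (checked against the base's ends) puts the keeper front at about −62.4 mm, at the stop. The handle is home with its top at about 64–66 mm along the shaft. The panel is square on the sticks and the arm is clear.

```bash
python3 -c "
from plant import r
print(r.finish_job())"
```

```text
the job is handed in; nothing more can be done
None
```

The job is handed in at about 38 s: stick and upper panel laid, handle fully home and turned to its stop, and the keeper measured about 28 mm over the panel's end, with the tape, marker, jar and nippers never touched.

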